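# Line up the sample jars by size

## Task

Line up the four white sample jars on the row of black mats in order of size: the biggest on the mat next to the upright dark wood end block, then each smaller one in turn, the smallest on the mat farthest from the block. Stand each jar upright in the middle of its own mat and let go of it. Do not tip a jar over, and leave the little amber dropper bottle standing where it is.

Things in the scene. Friction and masses are not known exactly. Their poses are not given: they have to be found in the camera images.
- jar_biggest: the biggest of the four white plastic sample jars: an upright closed cylinder 58 mm across (body and screw cap alike) and 93 mm tall, with a paper band and a grey disc on its cap; loose, rigid, under 0.4 kg. Origin: centre of its underside; z up its axis. It may start at any of four places on the bench in front of the board
- jar_second_biggest: the second biggest of the four white plastic sample jars: an upright closed cylinder 49 mm across (body and screw cap alike) and 77 mm tall, with a paper band and a grey disc on its cap; loose, rigid, under 0.4 kg. Origin: centre of its underside; z up its axis. It may start at any of four places on the bench in front of the board
- jar_second_smallest: the second smallest of the four white plastic sample jars: an upright closed cylinder 40 mm across (body and screw cap alike) and 61 mm tall, with a paper band and a grey disc on its cap; loose, rigid, under 0.4 kg. Origin: centre of its underside; z up its axis. It may start at any of four places on the bench in front of the board
- jar_smallest: the smallest of the four white plastic sample jars: an upright closed cylinder 32 mm across (body and screw cap alike) and 45 mm tall, with a paper band and a grey disc on its cap; loose, rigid, under 0.4 kg. Origin: centre of its underside; z up its axis. It may start at any of four places on the bench in front of the board
- mat_a: one of the four identical round black rubber mats, 66 mm across and 3 mm thick, fixed in a row about 85 mm apart (73 to 97 mm) on a fixed wooden board (100 mm wide, 450 mm long, 12 mm thick). Which of the four places in the row it has varies. Origin: centre of its underside, on the board's top, 12 mm above the bench; the mat's top is 3 mm higher
- mat_b: one of the four identical round black rubber mats, 66 mm across and 3 mm thick, fixed in a row about 85 mm apart (73 to 97 mm) on a fixed wooden board (100 mm wide, 450 mm long, 12 mm thick). Which of the four places in the row it has varies. Origin: centre of its underside, on the board's top, 12 mm above the bench; the mat's top is 3 mm higher
- mat_c: one of the four identical round black rubber mats, 66 mm across and 3 mm thick, fixed in a row about 85 mm apart (73 to 97 mm) on a fixed wooden board (100 mm wide, 450 mm long, 12 mm thick). Which of the four places in the row it has varies. Origin: centre of its underside, on the board's top, 12 mm above the bench; the mat's top is 3 mm higher
- mat_d: one of the four identical round black rubber mats, 66 mm across and 3 mm thick, fixed in a row about 85 mm apart (73 to 97 mm) on a fixed wooden board (100 mm wide, 450 mm long, 12 mm thick). Which of the four places in the row it has varies. Origin: centre of its underside, on the board's top, 12 mm above the bench; the mat's top is 3 mm higher
- end_block: upright dark wood block fixed at one end of the board, 90 mm across the board (its x), 22 mm along the row (its y), 45 mm tall; it may be at either end of the board (at the other end there is only a light wood bar 8 mm high). The nearest mat's centre is about 75 mm from it. Origin: centre of its underside, on the board's top; y runs along the row
- dropper_bottle: little amber glass dropper bottle with a black rubber teat, 28 mm across and 68 mm tall, standing loose among the jars; to be left standing where it is. Origin: centre of its underside; z up. A small brown rubber stopper and a black lens cap, both under 36 mm across and 28 mm tall, lie among the jars as well and have no part in the job; all of these stand in the gaps beside the jars (to the left or right as the robot sees it)
There are look-alikes about, which are no part of the job. What is shaped like the jar_second_biggest but yellow is not meant.

How it is judged:
At the end, for the whole second after the job is handed in: Counted from the end block along the row, the mats carry the biggest, second biggest, second smallest and smallest jar; each stands upright (within 0.1 rad) on its mat with its centre within 13 mm of the mat's, released and at rest ((horizontal distance between jar_biggest and mat_a below 0.013 m or horizontal distance between jar_biggest and mat_b below 0.013 m or horizontal distance between jar_biggest and mat_c below 0.013 m or horizontal distance between jar_biggest and mat_d below 0.013 m) and (y of jar_biggest in the frame of end_block between 0.0325 and 0.1175 m or y of jar_biggest in the frame of end_block between -0.1175 and -0.0325 m) and height (world z) of jar_biggest between 0.012 and 0.019 m and angle between each of jar_biggest, jar_second_biggest, jar_second_smallest, jar_smallest's own z axis and vertical below 0.1 rad and linear speed of each of jar_biggest, jar_second_biggest, jar_second_smallest, jar_smallest below 0.02 m/s and (horizontal distance between jar_second_biggest and mat_a below 0.013 m or horizontal distance between jar_second_biggest and mat_b below 0.013 m or horizontal distance between jar_second_biggest and mat_c below 0.013 m or horizontal distance between jar_second_biggest and mat_d below 0.013 m) and (y of jar_second_biggest in the frame of end_block between 0.1175 and 0.2025 m or y of jar_second_biggest in the frame of end_block between -0.2025 and -0.1175 m) and height (world z) of jar_second_biggest between 0.012 and 0.019 m and (horizontal distance between jar_second_smallest and mat_a below 0.013 m or horizontal distance between jar_second_smallest and mat_b below 0.013 m or horizontal distance between jar_second_smallest and mat_c below 0.013 m or horizontal distance between jar_second_smallest and mat_d below 0.013 m) and (y of jar_second_smallest in the frame of end_block between 0.2025 and 0.2875 m or y of jar_second_smallest in the frame of end_block between -0.2875 and -0.2025 m) and height (world z) of jar_second_smallest between 0.012 and 0.019 m and (horizontal distance between jar_smallest and mat_a below 0.013 m or horizontal distance between jar_smallest and mat_b below 0.013 m or horizontal distance between jar_smallest and mat_c below 0.013 m or horizontal distance between jar_smallest and mat_d below 0.013 m) and (y of jar_smallest in the frame of end_block between 0.2875 and 0.3725 m or y of jar_smallest in the frame of end_block between -0.3725 and -0.2875 m) and height (world z) of jar_smallest between 0.012 and 0.019 m); the robot touches nothing.
It fails at once if a jar is tipped over (beyond 0.8 rad) (angle between any of jar_biggest, jar_second_biggest, jar_second_smallest, jar_smallest's own z axis and vertical above 0.8 rad).
It fails at once if the dropper bottle is pushed more than 25 mm or knocked over (distance of dropper_bottle from where it was at the start of the episode above 0.025 m or angle between dropper_bottle's own z axis and vertical above 0.6 rad).
It also fails if it takes over 99 s, if anything falls off the work surface, if the arm or the gripper's body presses on something with over 40 N, if the wrist force passes 120 N, or if a joint passes its speed limit or range.

## Robot

A 7-joint arm with a two-finger parallel gripper is mounted at the origin on the work surface. World frame = base frame: x ahead of the robot, y to its left, z up, the work surface at z = 0. Lengths are in m, angles in rad, forces in N, time in s.
With the tool pointing down it reaches from about 0.35 to 0.9 m from the base axis. Payload 7.2 kg.
Tool frame: the origin (TCP) lies between the finger pads; the fingertips stand 14 mm ahead of it and the grasp point (between the pads) lies 5 mm behind it; z points along the fingers, y is the direction in which the jaws open and shut (so a half turn about z gives the same grasp; the last joint's range is limited). The gripper opens to 85 mm and grips with 20 to 120 N. Pads are 22 mm wide; open, the fingers measure 114 mm over their backs; the gripper's body (76 mm by 85 mm) begins 54 mm behind the grasp point. The pads swing forward as they close: fully open they stand 13 mm farther back than shut.
Start: joints at [-1.224, 0.411, -0.013, 1.596, 0.006, 1.134, -0.082], TCP at [0.252, 0.572, 0.245] pointing down, gripper open.
Joint ranges: [-2.95, 2.95], [-0.29, 1.99], [-1.47, 1.44], [0.14, 2.54], [-1.03, 4.17], [0.13, 1.85], [-2.86, 2.86]. Speed limits (rad/s): [2.39, 2.39, 3.01, 3.01, 3.14, 3.14, 3.14].

## Interface

Orientations are given as [roll, pitch, yaw] about the fixed x, y, z axes, in that order (R = Rz(yaw) Ry(pitch) Rx(roll)).
In Python, from bench import get_obs, get_image, finish_job, spot_in, spot_point gives the robot as it stands. The module is installed in compiled form; this text tells all that it offers.
- The arm moves only by the shell command python3 -m jog 'ROWS' [FORCE]. ROWS is JSON, a list of rows, each an object of numbers: "ax", "ay", "az": the turn, a rotation vector about the tool's x, y, z in rad; "tx", "ty", "tz": the shift along the tool's x, y, z in m; "jaw": the closure, from 0 (fully open) to 1 (shut). In form: [{"ax": .., "ay": .., "az": .., "tx": .., "ty": .., "tz": .., "jaw": ..}, ...]. A call has 1 to 12 rows; each row shifts and turns the commanded pose from where the row before left it, along the tool's axes as they then stand; what a row does not reach is not made up. A row lasts 1/10 s, in which the tool goes at most 50 mm and 8.59 degrees, less where a joint would pass 70% of its speed; a pose out of reach is approached as far as the arm can. A call is refused whole if a number of a shift passes 0.05 or a number of a turn 0.15, either way. A call with a gripper value outside its range is refused whole. The fingers move at their own pace and stop on an object; FORCE is the grip in N (left out, the last holds). Time passes only in rows, so rows that do not move let the fingers close. It gives the time, the measured TCP pose, the force and the opening at its end, in the units of the state.
- get_obs(): the state, without advancing time (a new reading comes with each control period).
- get_image(name): name is "scene" or "side" or "wrist"; returns a dict with "color" (420x560x3 uint8, red, green, blue), "vfov" (degrees; the focal length in pixels is half the picture's height over the tangent of half this angle, whatever the lens; pixels are square), "cx", "cy" (the principal point, pixels), "rvec" (rotation vector, rad) and "tvec" (3), from world to camera coordinates, as OpenCV has them. Camera axes: x right, y down, z forward; pixel columns grow to the right and rows downward; lengths in m; the calibration is good to about 2 mm. A picture is of the moment at which its call begins. There is no depth.
- finish_job(): hands the job in, once; it reports no verdict.
Trained networks look in the newest picture that a camera, given by its name, has taken for a name from the list of things; names that differ only in an ending like _2 or _b are one class to them, and where a whole thing is asked for, a point or a joint stands for the part that bears it (a point fixed in the world has none). Each returns a list of dicts, best first, with "confidence" (0 to 1); they miss things now and then, are a little off and sometimes report something else, mostly with a low value. They report only what shows in the picture. A call takes as long as a camera call. They do not tell look-alikes from the thing itself.
- spot_in(camera, query): "rect" ([left, top, right, bottom] in pixels, round what is visible of it).
- spot_point(camera, query): "pixel" ([row, column] in pixels: a listed point, or the origin of a listed thing).
The state is a dict: "clock": time; "qpos": joint angles; "qvel": joint speeds; "effort": joint torques, N m; "ee_pos": TCP position; "orientation": TCP orientation; "contact_force": force on the tool from outside, world axes, zero at the start; "moment": the same for the moment, N m; "grip_width": opening from 0.0 (shut) to 1.0 (fully open).
Only numpy, scipy, OpenCV 4.12 (cv2) and the standard library are available. Lean on these libraries where they do the work, as an engineer would, in place of code of your own. Each camera call takes 0.05 s, during which the arm holds its last target. There are 200 camera calls.

## Working session

There is one attempt and no reset: what is moved stays moved. The work goes in short steps, Python scripts to look and compute and a shell command to move; the robot and the scene stay as the last step left them, time stands still between calls to the robot, and variables do not carry over. Pictures are saved under pics/ and viewed, about 12 in all and at most 16, crops included, and the job is handed in when it is done.

```bash
mkdir -p pics
cat > h.py <<'E'
import numpy as np,cv2
from bench import *
def cam(n):
    im=get_image(n); R=cv2.Rodrigues(np.array(im['rvec'],float))[0]; t=np.array(im['tvec'],float).ravel()
    f=im['color'].shape[0]/2/np.tan(np.radians(im['vfov'])/2)
    return dict(img=im['color'],R=R,t=t,f=f,cx=im['cx'],cy=im['cy'])
def save(c,name,crop=None,s=1):
    a=c['img'][...,::-1]
    if crop: a=a[crop[1]:crop[3],crop[0]:crop[2]]
    cv2.imwrite('pics/'+name,cv2.resize(np.ascontiguousarray(a),None,fx=s,fy=s,interpolation=cv2.INTER_CUBIC))
def w(c,u,v,z):   # pixel col,row -> world on plane z
    d=c['R'].T@np.array([(u-c['cx'])/c['f'],(v-c['cy'])/c['f'],1]); o=-c['R'].T@c['t']
    return (o+d*(z-o[2])/d[2])
def proj(c,p):
    q=c['R']@np.array(p)+c['t']; return q[:2]/q[2]*c['f']+[c['cx'],c['cy']]
E
python3 - <<'E'
from h import *
np.set_printoptions(precision=3,suppress=True)
o=get_obs(); print({k:np.round(v,3) for k,v in o.items()})
for n in ['scene','side']:
    c=cam(n); save(c,n+'0.png'); print(n,'cam at',-c['R'].T@c['t'],c['f'])
    for q in ['jar_biggest','jar_second_biggest','jar_second_smallest','jar_smallest','mat_a','end_block','dropper_bottle']:
        z=.012 if q[0] in 'me' else 0
        print(q,[(round(d['confidence'],2),np.round(d['pixel']).astype(int).tolist(),w(c,d['pixel'][1],d['pixel'][0],z)[:2].round(3).tolist()) for d in spot_point(n,q) if d['confidence']>.2])
E
```

```text
{'clock': np.float64(0.0), 'qpos': array([-1.224,  0.412, -0.013,  1.597,  0.006,  1.134, -0.082]), 'qvel': array([-0.002, -0.   , -0.002, -0.001, -0.   , -0.001,  0.001]), 'effort': array([  0.001, -60.063,   0.683, -29.941,   0.014,   0.011,  -0.   ]), 'ee_pos': array([0.252, 0.572, 0.244]), 'orientation': array([-3.14 ,  0.   ,  2.727]), 'contact_force': array([-0.32 ,  1.049, -0.806]), 'moment': array([-0.008,  0.01 , -0.021]), 'grip_width': np.float64(1.0)}
scene cam at [ 0.96  -0.291  0.562] 415.58517231784646
jar_biggest [(0.84, [210, 294], [0.458, 0.079])]
jar_second_biggest [(0.96, [201, 231], [0.364, -0.016]), (0.7, [191, 327], [0.446, 0.171]), (0.64, [236, 229], [0.452, -0.068]), (0.57, [205, 187], [0.329, -0.097])]
jar_second_smallest [(0.78, [184, 355], [0.46, 0.237])]
jar_smallest [(0.97, [278, 121], [0.44, -0.269])]
mat_a [(0.94, [244, 367], [0.617, 0.127]), (0.94, [330, 258], [0.661, -0.13]), (0.87, [271, 336], [0.636, 0.042]), (0.79, [296, 299], [0.643, -0.041])]
end_block [(0.8, [358, 216], [0.668, -0.202]), (0.71, [281, 117], [0.455, -0.276])]
dropper_bottle []
side cam at [ 0.167 -0.558  0.516] 393.1072179326172
jar_biggest [(0.71, [209, 228], [0.448, 0.073])]
jar_second_biggest [(0.9, [250, 262], [0.446, -0.078]), (0.84, [277, 209], [0.33, -0.091]), (0.43, [186, 213], [0.458, 0.173])]
jar_second_smallest [(0.62, [172, 203], [0.461, 0.242])]
jar_smallest [(0.98, [324, 323], [0.445, -0.274])]
mat_a [(0.84, [224, 362], [0.655, -0.125]), (0.74, [188, 308], [0.638, 0.04]), (0.68, [206, 334], [0.646, -0.045]), (0.57, [171, 282], [0.624, 0.131])]
end_block [(0.78, [244, 397], [0.674, -0.205])]
dropper_bottle [(0.5, [188, 209], [0.447, 0.169])]
```

```bash
python3 -c "
from h import *
a=cv2.imread('pics/scene0.png');b=cv2.imread('pics/side0.png')
print(a.shape)"
```

```text
(420, 560, 3)
```

View pics/scene0.png

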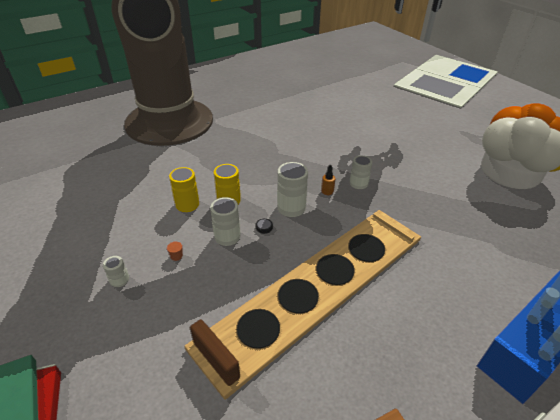

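View pics/side0.png

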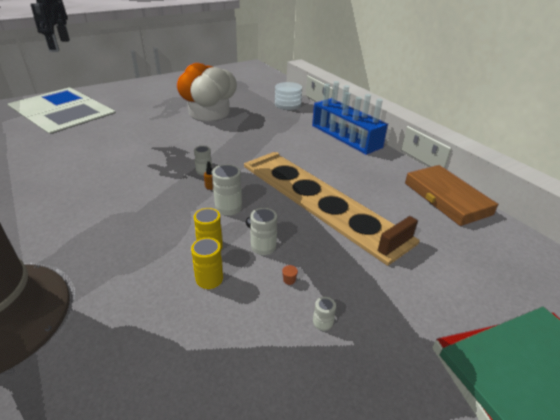

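The picture shows the end block at the near-right end (scene 216,350), with the mats running from it at (258,330), (298,296), (336,271) and (367,244).

Scene pixels of what could be mistaken for a jar:
- **White jars, by size:** biggest (293,190), second biggest (225,222), second smallest (360,170), smallest (115,272).
- **Yellow look-alikes, not meant:** (184,190) and (227,184).
- **Others:** dropper bottle (328,182), lens cap (264,226), stopper (175,250).

I'll check this in one crop while starting the approach.

```bash
python3 -m jog '[{"az":0.1445,"tx":-0.04},{"az":0.1445,"tx":-0.04},{"az":0.1445,"tx":-0.04},{"az":0.1445,"tx":-0.04},{"az":0.1445,"tx":-0.04},{"az":0.1445,"tx":-0.04},{"az":0.1445,"tx":-0.04},{"az":0.1445,"tx":-0.04},{"tx":-0.01},{},{}]' 40
python3 - <<'E'
from h import *
o=get_obs(); print({k:np.round(o[k],3) for k in ['clock','ee_pos','orientation','qpos']})
c=cam('scene'); save(c,'crop1.png',(80,140,440,400),2.1)
c=cam('wrist'); save(c,'wrist1.png'); print(-c['R'].T@c['t'])
E
```

```text
{'clock': np.float64(0.8), 'ee_pos': array([0.252, 0.572, 0.245]), 'orientation': array([ 3.141, -0.   ,  2.727]), 'qpos': array([-1.224,  0.411, -0.013,  1.596,  0.006,  1.134, -0.082])}
[0.17501224 0.60477372 0.37492211]schema error: expected keys ax, ay, az, tx, ty, tz, jaw
```

View pics/crop1.png

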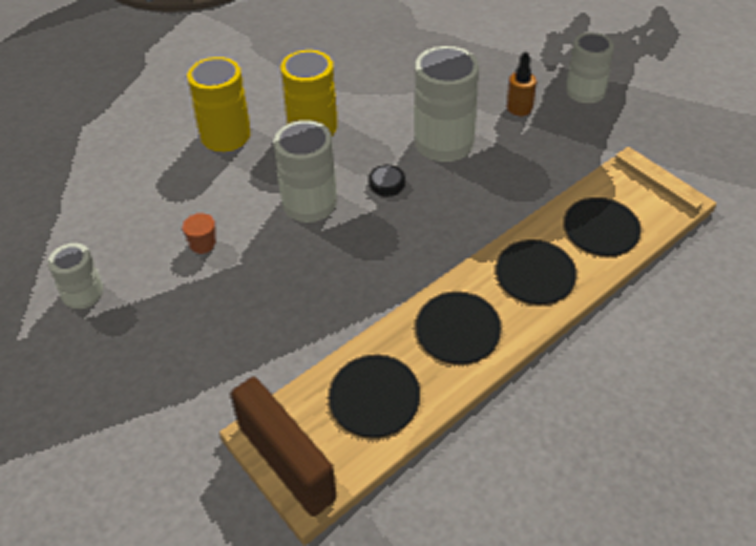

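View pics/wrist1.png

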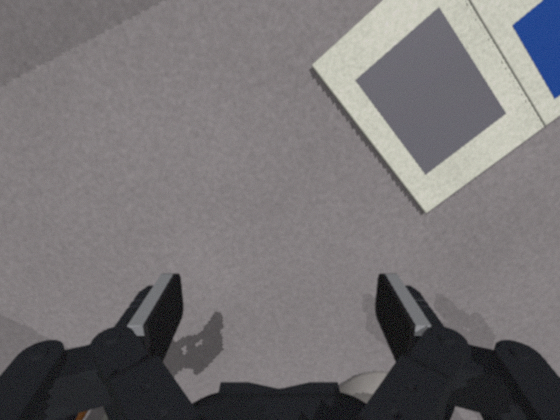

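The crop confirms the choices: four white jars, two yellow ones in crop pixels at (218,105) and (309,95), and the dropper bottle between the biggest and the second-smallest jar. The wrist camera sees the side of the tool's +x. Rows need every key, so I'll retype them.

```bash
python3 -m jog '[{"ax":0,"ay":0,"az":0.1445,"tx":-0.04,"ty":0,"tz":0,"jaw":0},{"ax":0,"ay":0,"az":0.1445,"tx":-0.04,"ty":0,"tz":0,"jaw":0},{"ax":0,"ay":0,"az":0.1445,"tx":-0.04,"ty":0,"tz":0,"jaw":0},{"ax":0,"ay":0,"az":0.1445,"tx":-0.04,"ty":0,"tz":0,"jaw":0},{"ax":0,"ay":0,"az":0.1445,"tx":-0.04,"ty":0,"tz":0,"jaw":0},{"ax":0,"ay":0,"az":0.1445,"tx":-0.04,"ty":0,"tz":0,"jaw":0},{"ax":0,"ay":0,"az":0.1445,"tx":-0.04,"ty":0,"tz":0,"jaw":0},{"ax":0,"ay":0,"az":0.1445,"tx":-0.04,"ty":0,"tz":0,"jaw":0},{"ax":0,"ay":0,"az":0,"tx":-0.04,"ty":0.01,"tz":0,"jaw":0},{"ax":0,"ay":0,"az":0,"tx":-0.04,"ty":0.01,"tz":0,"jaw":0},{"ax":0,"ay":0,"az":0,"tx":-0.04,"ty":0.01,"tz":0,"jaw":0},{"ax":0,"ay":0,"az":0,"tx":-0.03,"ty":0,"tz":0,"jaw":0}]' 40
python3 - <<'E'
from h import *
# mats: black-blob centroids in the static pictures, near the network's hits
g=[(.658,-.128),(.645,-.043),(.637,.041),(.622,.129)]
for n in ['scene','side']:
    c=cam(n); m=(c['img'].max(2)<60).astype(np.uint8)
    k,lab,st,ce=cv2.connectedComponentsWithStats(m)
    for p in g:
        u,v=proj(c,(*p,.015)).round().astype(int); l=lab[v,u]
        if l: 
            cs=cv2.findContours((lab==l).astype(np.uint8),0,1)[0]; pts=max(cs,key=cv2.contourArea)[:,0]
            W=np.array([w(c,a,b,.015)[:2] for a,b in pts],np.float32); (x,y),r=cv2.minEnclosingCircle(W)
            fe=cv2.fitEllipse(W); print(n,p,np.round(fe[0],4),np.round(fe[1],3),st[l,4])
c=cam('wrist'); save(c,'wrist2.png')
o=get_obs(); print({k:np.round(o[k],3) for k in ['clock','ee_pos','orientation','qpos']},-c['R'].T@c['t'],c['f'])
E
```

```text
clock: 2.1
ee_pos: [0.4662, 0.1782, 0.2457]
orientation: [3.14, 0.0, 1.568]
contact_force: [0.9, -0.6, -0.1]
grip_width: 1.003
scene (0.658, -0.128) [ 0.6587 -0.1274] [0.063 0.065] 1326
scene (0.645, -0.043) [ 0.6429 -0.0437] [0.063 0.064] 1069
scene (0.637, 0.041) [0.6327 0.0406] [0.062 0.064] 888
scene (0.622, 0.129) [0.6244 0.1193] [0.062 0.064] 759
side (0.658, -0.128) [ 0.6583 -0.1275] [0.062 0.063] 492
side (0.645, -0.043) [ 0.6421 -0.0447] [0.059 0.061] 388
side (0.637, 0.041) [0.6318 0.0396] [0.055 0.06 ] 305
side (0.622, 0.129) [0.6236 0.1182] [0.054 0.06 ] 253
{'clock': np.float64(2.25), 'ee_pos': array([0.466, 0.179, 0.246]), 'orientation': array([ 3.141, -0.   ,  1.567]), 'qpos': array([-0.801,  0.195,  0.392,  1.917, -0.086,  1.045, -0.376])} [0.46420196 0.25789218 0.37527027] 338.06859634886104
```

View pics/wrist2.png

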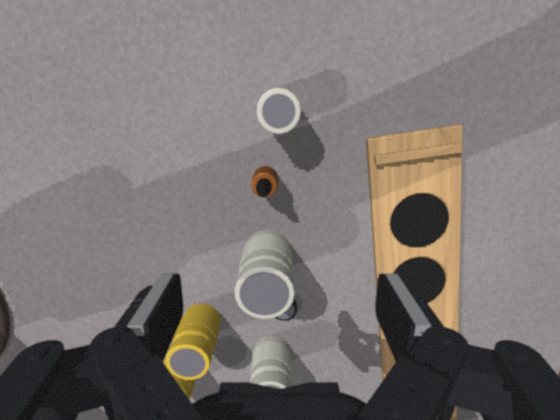

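The wrist view shows the second-smallest jar's cap at (278,110), the dropper bottle at (264,184), the biggest jar's cap at (266,294), and the two far mats. I'll use the cap centres for jar positions.

Run:
```python
from h import *
H=dict(biggest=.093,second_biggest=.077,second_smallest=.061,smallest=.045)
g=dict(biggest=(.453,.077),second_biggest=(.449,-.073),second_smallest=(.46,.24),smallest=(.442,-.272))
for n,us in [('wrist',dict(second_smallest=(278,110),biggest=(266,294))),('scene',{}),('side',{})]:
    c=cam(n)
    for q in g:
        p=us.get(q) 
        if n!='wrist': p=proj(c,(*g[q],H[q]))
        if p is None: continue
        u,v=np.round(p).astype(int)
        im=cv2.GaussianBlur(c['img'],(3,3),0); ff=im.copy(); mk=np.zeros((422,562),np.uint8)
        cv2.floodFill(ff,mk,(int(u),int(v)),0,(9,)*3,(9,)*3,4|(255<<8)|cv2.FLOODFILL_MASK_ONLY|cv2.FLOODFILL_FIXED_RANGE)
        m=mk[1:-1,1:-1]; pts=np.argwhere(m)
        W=np.array([w(c,b,a,H[q])[:2] for a,b in pts]); print(n,q,(u,v),W.mean(0).round(4),np.ptp(W,axis=0).round(3),'click',w(c,u,v,H[q])[:2].round(4))
c=cam('scene')
```

```text
wrist biggest (np.int64(266), np.int64(294)) [0.4489 0.0768] [0.045 0.046] click [0.4509 0.0789]
wrist second_smallest (np.int64(278), np.int64(110)) [0.4637 0.2441] [0.026 0.026] click [0.4631 0.2478]
scene biggest (np.int64(294), np.int64(172)) [0.4483 0.0769] [0.042 0.043] click [0.4545 0.0766]
scene second_biggest (np.int64(222), np.int64(205)) [ 0.4512 -0.0711] [0.033 0.034] click [ 0.4479 -0.0725]
scene second_smallest (np.int64(360), np.int64(160)) [0.4632 0.2443] [0.023 0.024] click [0.4601 0.2406]
scene smallest (np.int64(112), np.int64(262)) [ 0.4433 -0.2725] [0.017 0.018] click [ 0.4422 -0.2727]
side biggest (np.int64(227), np.int64(171)) [0.4511 0.0783] [0.039 0.039] click [0.4526 0.0759]
side second_biggest (np.int64(262), np.int64(217)) [ 0.4536 -0.0706] [0.031 0.03 ] click [ 0.4486 -0.0739]
side second_smallest (np.int64(200), np.int64(150)) [0.4666 0.2458] [0.021 0.019] click [0.4602 0.2414]
side smallest (np.int64(324), np.int64(305)) [ 0.4456 -0.2716] [0.017 0.016] click [ 0.4425 -0.2722]
```

```bash
python3 -m jog '[{"ax":0,"ay":0,"az":0,"tx":0.033,"ty":-0.001,"tz":0,"jaw":0},{"ax":0,"ay":0,"az":0,"tx":0.033,"ty":-0.001,"tz":0.02,"jaw":0},{"ax":0,"ay":0,"az":0,"tx":0,"ty":0,"tz":0.04,"jaw":0},{"ax":0,"ay":0,"az":0,"tx":0,"ty":0,"tz":0.04,"jaw":0},{"ax":0,"ay":0,"az":0,"tx":0,"ty":0,"tz":0.04,"jaw":0},{"ax":0,"ay":0,"az":0,"tx":0,"ty":0,"tz":0.04,"jaw":0},{"ax":0,"ay":0,"az":0,"tx":0,"ty":0,"tz":0.025,"jaw":0},{"ax":0,"ay":0,"az":0,"tx":0,"ty":0,"tz":0.01,"jaw":0},{"ax":0,"ay":0,"az":0,"tx":0,"ty":0,"tz":0,"jaw":0},{"ax":0,"ay":0,"az":0,"tx":0,"ty":0,"tz":0,"jaw":0}]' 40
```

```text
clock: 3.45
ee_pos: [0.4637, 0.2478, 0.0311]
orientation: [3.141, -0.001, 1.571]
contact_force: [0.1, 0.5, 0.4]
grip_width: 0.996
```

```bash
python3 -m jog '[{"ax":0,"ay":0,"az":0,"tx":-0.0035,"ty":0,"tz":0,"jaw":0},{"ax":0,"ay":0,"az":0,"tx":0,"ty":0,"tz":0,"jaw":0.4},{"ax":0,"ay":0,"az":0,"tx":0,"ty":0,"tz":0,"jaw":0.4},{"ax":0,"ay":0,"az":0,"tx":0,"ty":0,"tz":0,"jaw":0.6},{"ax":0,"ay":0,"az":0,"tx":0,"ty":0,"tz":0,"jaw":0.8},{"ax":0,"ay":0,"az":0,"tx":0,"ty":0,"tz":0,"jaw":1},{"ax":0,"ay":0,"az":0,"tx":0,"ty":0,"tz":0,"jaw":1},{"ax":0,"ay":0,"az":0,"tx":0,"ty":0,"tz":0,"jaw":1},{"ax":0,"ay":0,"az":0,"tx":0,"ty":0,"tz":0,"jaw":1}]' 40
```

```text
clock: 4.35
ee_pos: [0.4635, 0.2438, 0.031]
orientation: [3.141, -0.001, 1.571]
contact_force: [-0.5, -0.6, 6.8]
grip_width: 0.458
```

```bash
python3 -m jog '[{"ax":0,"ay":0,"az":0,"tx":0,"ty":0,"tz":-0.015,"jaw":1},{"ax":0,"ay":0,"az":0,"tx":0,"ty":0,"tz":-0.03,"jaw":1},{"ax":0,"ay":0,"az":0,"tx":0,"ty":0,"tz":-0.03,"jaw":1},{"ax":0,"ay":0,"az":0,"tx":0,"ty":0.005,"tz":-0.02,"jaw":1},{"ax":0,"ay":0,"az":0,"tx":-0.034,"ty":0.028,"tz":0,"jaw":1},{"ax":0,"ay":0,"az":0,"tx":-0.034,"ty":0.028,"tz":0,"jaw":1},{"ax":0,"ay":0,"az":0,"tx":-0.034,"ty":0.028,"tz":0,"jaw":1},{"ax":0,"ay":0,"az":0,"tx":-0.034,"ty":0.028,"tz":0,"jaw":1},{"ax":0,"ay":0,"az":0,"tx":-0.034,"ty":0.028,"tz":0.01,"jaw":1},{"ax":0,"ay":0,"az":0,"tx":-0.034,"ty":0.0235,"tz":0.02,"jaw":1},{"ax":0,"ay":0,"az":0,"tx":0,"ty":0,"tz":0,"jaw":1},{"ax":0,"ay":0,"az":0,"tx":0,"ty":0,"tz":0,"jaw":1}]' 40
python3 - <<'E'
from h import *
c=cam('scene'); save(c,'s2.png',(200,100,480,340),2)
E
```

```text
clock: 5.55
ee_pos: [0.6313, 0.038, 0.0942]
orientation: [-3.14, 0.001, 1.568]
contact_force: [0.1, 1.5, -0.8]
grip_width: 0.458
```

View pics/s2.png

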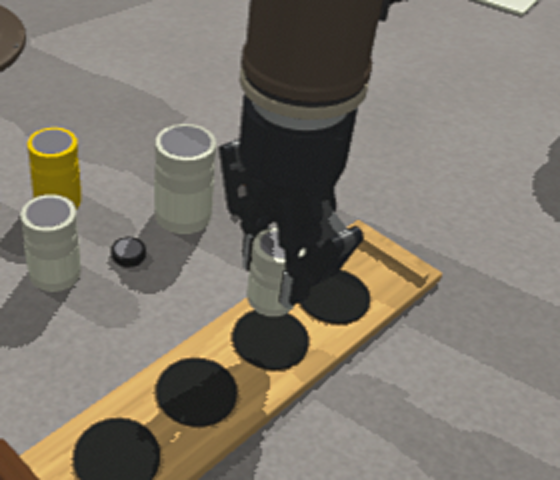

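The jar hangs upright over mat 3 (crop 270,340). Now I'll lower and release it.

```bash
python3 -m jog '[{"ax":0,"ay":0,"az":0,"tx":0.002,"ty":0.0005,"tz":0.02,"jaw":1},{"ax":0,"ay":0,"az":0,"tx":0,"ty":0,"tz":0.017,"jaw":1},{"ax":0,"ay":0,"az":0,"tx":0,"ty":0,"tz":0.007,"jaw":1},{"ax":0,"ay":0,"az":0,"tx":0,"ty":0,"tz":0.003,"jaw":1},{"ax":0,"ay":0,"az":0,"tx":0,"ty":0,"tz":0,"jaw":1},{"ax":0,"ay":0,"az":0,"tx":0,"ty":0,"tz":0,"jaw":1}]' 40
```

```text
clock: 6.2
ee_pos: [0.6327, 0.0419, 0.0492]
orientation: [3.14, -0.0, 1.571]
contact_force: [0.8, 0.4, -0.2]
grip_width: 0.461
```

```bash
python3 -m jog '[{"ax":0,"ay":0,"az":0,"tx":-0.0015,"ty":0,"tz":0.0025,"jaw":1},{"ax":0,"ay":0,"az":0,"tx":0,"ty":0,"tz":0,"jaw":1},{"ax":0,"ay":0,"az":0,"tx":0,"ty":0,"tz":0,"jaw":0.5},{"ax":0,"ay":0,"az":0,"tx":0,"ty":0,"tz":0,"jaw":0.4},{"ax":0,"ay":0,"az":0,"tx":0,"ty":0,"tz":0,"jaw":0.2},{"ax":0,"ay":0,"az":0,"tx":0,"ty":0,"tz":0,"jaw":0},{"ax":0,"ay":0,"az":0,"tx":0,"ty":0,"tz":0,"jaw":0},{"ax":0,"ay":0,"az":0,"tx":0,"ty":0,"tz":0,"jaw":0}]' 40
```

```text
clock: 7.0
ee_pos: [0.6322, 0.0401, 0.0458]
orientation: [3.142, -0.0, 1.571]
contact_force: [0.4, 0.2, -0.8]
grip_width: 0.998
```

```bash
python3 -m jog '[{"ax":0,"ay":0,"az":0,"tx":0,"ty":0,"tz":-0.03,"jaw":0},{"ax":0,"ay":0,"az":0,"tx":0,"ty":0,"tz":-0.04,"jaw":0},{"ax":0,"ay":0,"az":0,"tx":0,"ty":0,"tz":-0.05,"jaw":0},{"ax":0,"ay":0,"az":0,"tx":0,"ty":-0.02,"tz":-0.03,"jaw":0},{"ax":0,"ay":0,"az":0,"tx":0.01,"ty":-0.04,"tz":0,"jaw":0},{"ax":0,"ay":0,"az":0,"tx":0.01,"ty":-0.04,"tz":0,"jaw":0},{"ax":0,"ay":0,"az":0,"tx":0.01,"ty":-0.04,"tz":0,"jaw":0},{"ax":0,"ay":0,"az":0,"tx":0.005,"ty":-0.04,"tz":0,"jaw":0},{"ax":0,"ay":0,"az":0,"tx":0,"ty":0,"tz":0,"jaw":0},{"ax":0,"ay":0,"az":0,"tx":0,"ty":0,"tz":0,"jaw":0}]' 40
```

```text
clock: 8.0
ee_pos: [0.4519, 0.0754, 0.1964]
orientation: [3.14, -0.001, 1.572]
contact_force: [0.7, 0.5, -0.1]
grip_width: 1.002
```

```bash
python3 -m jog '[{"ax":0,"ay":0,"az":0,"tx":0.0015,"ty":-0.003,"tz":0.02,"jaw":0},{"ax":0,"ay":0,"az":0,"tx":0,"ty":0,"tz":0.03,"jaw":0},{"ax":0,"ay":0,"az":0,"tx":0,"ty":0,"tz":0.04,"jaw":0},{"ax":0,"ay":0,"az":0,"tx":0,"ty":0,"tz":0.03,"jaw":0},{"ax":0,"ay":0,"az":0,"tx":0,"ty":0,"tz":0.02,"jaw":0},{"ax":0,"ay":0,"az":0,"tx":0,"ty":0,"tz":0.006,"jaw":0},{"ax":0,"ay":0,"az":0,"tx":0,"ty":0,"tz":0,"jaw":0},{"ax":0,"ay":0,"az":0,"tx":0,"ty":0,"tz":0,"jaw":0.2},{"ax":0,"ay":0,"az":0,"tx":0,"ty":0,"tz":0,"jaw":0.4},{"ax":0,"ay":0,"az":0,"tx":0,"ty":0,"tz":0,"jaw":0.7},{"ax":0,"ay":0,"az":0,"tx":0,"ty":0,"tz":0,"jaw":1},{"ax":0,"ay":0,"az":0,"tx":0,"ty":0,"tz":0,"jaw":1}]' 50
```

```text
clock: 9.2
ee_pos: [0.4506, 0.0768, 0.0511]
orientation: [3.138, -0.001, 1.571]
contact_force: [1.0, -0.8, 7.6]
grip_width: 0.672
```

```bash
python3 -m jog '[{"ax":0,"ay":0,"az":0,"tx":0,"ty":0,"tz":0,"jaw":1},{"ax":0,"ay":0,"az":0,"tx":0,"ty":0,"tz":0,"jaw":1},{"ax":0,"ay":0,"az":0,"tx":0,"ty":0,"tz":-0.015,"jaw":1},{"ax":0,"ay":0,"az":0,"tx":0,"ty":0,"tz":-0.03,"jaw":1},{"ax":0,"ay":0,"az":0,"tx":0,"ty":0,"tz":-0.04,"jaw":1},{"ax":0,"ay":0,"az":0,"tx":0,"ty":0,"tz":-0.03,"jaw":1},{"ax":0,"ay":0,"az":0,"tx":0,"ty":0,"tz":0,"jaw":1}]' 50
python3 - <<'E'
from h import *
c=cam('side'); save(c,'s3.png',(120,80,480,340),2)
E
```

```text
clock: 9.9
ee_pos: [0.4513, 0.0771, 0.1687]
orientation: [3.135, -0.003, 1.571]
contact_force: [0.7, 0.1, -3.7]
grip_width: 0.669
```

View pics/s3.png

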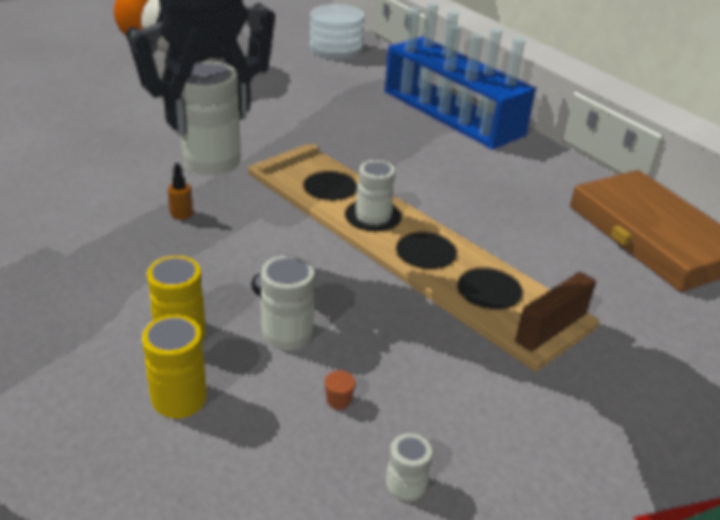

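The second-smallest jar stands on mat 3 (crop 375,215), the biggest jar is lifted upright, and the dropper bottle (180,198) is untouched. Carrying the biggest to mat 1.

```bash
python3 -m jog '[{"ax":0,"ay":0,"az":0,"tx":-0.015,"ty":0.015,"tz":0,"jaw":1},{"ax":0,"ay":0,"az":0,"tx":-0.03,"ty":0.03,"tz":0,"jaw":1},{"ax":0,"ay":0,"az":0,"tx":-0.035,"ty":0.035,"tz":0,"jaw":1},{"ax":0,"ay":0,"az":0,"tx":-0.035,"ty":0.035,"tz":0,"jaw":1},{"ax":0,"ay":0,"az":0,"tx":-0.035,"ty":0.035,"tz":0,"jaw":1},{"ax":0,"ay":0,"az":0,"tx":-0.03,"ty":0.03,"tz":0,"jaw":1},{"ax":0,"ay":0,"az":0,"tx":-0.0245,"ty":0.0275,"tz":0,"jaw":1},{"ax":0,"ay":0,"az":0,"tx":0,"ty":0,"tz":0.02,"jaw":1},{"ax":0,"ay":0,"az":0,"tx":0,"ty":0,"tz":0.03,"jaw":1},{"ax":0,"ay":0,"az":0,"tx":0,"ty":0,"tz":0.03,"jaw":1},{"ax":0,"ay":0,"az":0,"tx":0,"ty":0,"tz":0,"jaw":1},{"ax":0,"ay":0,"az":0,"tx":0,"ty":0,"tz":0,"jaw":1}]' 50
```

```text
clock: 11.15
ee_pos: [0.6556, -0.1279, 0.0834]
orientation: [-3.138, -0.0, 1.571]
contact_force: [1.5, -0.8, -3.2]
grip_width: 0.667
```

```bash
python3 -m jog '[{"ax":0,"ay":0,"az":0,"tx":0,"ty":0.003,"tz":0.008,"jaw":1},{"ax":0,"ay":0,"az":0,"tx":0,"ty":0,"tz":0.0065,"jaw":1},{"ax":0,"ay":0,"az":0,"tx":0,"ty":0,"tz":0,"jaw":1},{"ax":0,"ay":0,"az":0,"tx":0,"ty":0,"tz":0,"jaw":1}]' 50
```

```text
clock: 11.55
ee_pos: [0.6598, -0.1279, 0.0706]
orientation: [3.141, -0.0, 1.571]
contact_force: [-0.7, 0.3, -2.8]
grip_width: 0.669
```

```bash
python3 -m jog '[{"ax":0,"ay":0,"az":0,"tx":0,"ty":-0.001,"tz":0.003,"jaw":1},{"ax":0,"ay":0,"az":0,"tx":0,"ty":0,"tz":0.0015,"jaw":1},{"ax":0,"ay":0,"az":0,"tx":0,"ty":0,"tz":0,"jaw":1},{"ax":0,"ay":0,"az":0,"tx":0,"ty":0,"tz":0,"jaw":0.35},{"ax":0,"ay":0,"az":0,"tx":0,"ty":0,"tz":0,"jaw":0.25},{"ax":0,"ay":0,"az":0,"tx":0,"ty":0,"tz":0,"jaw":0.1},{"ax":0,"ay":0,"az":0,"tx":0,"ty":0,"tz":0,"jaw":0},{"ax":0,"ay":0,"az":0,"tx":0,"ty":0,"tz":0,"jaw":0},{"ax":0,"ay":0,"az":0,"tx":0,"ty":0,"tz":0,"jaw":0},{"ax":0,"ay":0,"az":0,"tx":0,"ty":0,"tz":0,"jaw":0}]' 50
```

```text
clock: 12.55
ee_pos: [0.6587, -0.128, 0.0658]
orientation: [3.142, 0.0, 1.571]
contact_force: [-1.1, -0.2, -0.2]
grip_width: 1.0
```

```bash
python3 -m jog '[{"ax":0,"ay":0,"az":0,"tx":0,"ty":0,"tz":-0.02,"jaw":0},{"ax":0,"ay":0,"az":0,"tx":0,"ty":0,"tz":-0.04,"jaw":0},{"ax":0,"ay":0,"az":0,"tx":0,"ty":0,"tz":-0.05,"jaw":0},{"ax":0,"ay":0,"az":0,"tx":0,"ty":-0.01,"tz":-0.03,"jaw":0},{"ax":0,"ay":0,"az":0,"tx":0.01,"ty":-0.04,"tz":0,"jaw":0},{"ax":0,"ay":0,"az":0,"tx":0.012,"ty":-0.04,"tz":0,"jaw":0},{"ax":0,"ay":0,"az":0,"tx":0.012,"ty":-0.04,"tz":0,"jaw":0},{"ax":0,"ay":0,"az":0,"tx":0.012,"ty":-0.04,"tz":0,"jaw":0},{"ax":0,"ay":0,"az":0,"tx":0.0105,"ty":-0.036,"tz":0,"jaw":0},{"ax":0,"ay":0,"az":0,"tx":0,"ty":0,"tz":0,"jaw":0},{"ax":0,"ay":0,"az":0,"tx":0,"ty":0,"tz":0,"jaw":0}]' 50
```

```text
clock: 13.65
ee_pos: [0.4529, -0.0712, 0.2065]
orientation: [3.14, -0.001, 1.571]
contact_force: [0.5, 0.2, -0.4]
grip_width: 1.001
```

```bash
python3 -m jog '[{"ax":0,"ay":0,"az":0,"tx":0,"ty":-0.001,"tz":0.03,"jaw":0},{"ax":0,"ay":0,"az":0,"tx":0,"ty":0,"tz":0.04,"jaw":0},{"ax":0,"ay":0,"az":0,"tx":0,"ty":0,"tz":0.04,"jaw":0},{"ax":0,"ay":0,"az":0,"tx":0,"ty":0,"tz":0.03,"jaw":0},{"ax":0,"ay":0,"az":0,"tx":0,"ty":0,"tz":0.018,"jaw":0},{"ax":0,"ay":0,"az":0,"tx":0,"ty":0,"tz":0.006,"jaw":0},{"ax":0,"ay":0,"az":0,"tx":0,"ty":0,"tz":0,"jaw":0},{"ax":0,"ay":0,"az":0,"tx":0,"ty":0,"tz":0,"jaw":0.3},{"ax":0,"ay":0,"az":0,"tx":0,"ty":0,"tz":0,"jaw":0.5},{"ax":0,"ay":0,"az":0,"tx":0,"ty":0,"tz":0,"jaw":0.7},{"ax":0,"ay":0,"az":0,"tx":0,"ty":0,"tz":0,"jaw":1},{"ax":0,"ay":0,"az":0,"tx":0,"ty":0,"tz":0,"jaw":1}]' 50
```

```text
clock: 14.85
ee_pos: [0.4526, -0.0714, 0.043]
orientation: [3.139, -0.0, 1.571]
contact_force: [-1.2, -0.2, 4.7]
grip_width: 0.564
```

```bash
python3 -m jog '[{"ax":0,"ay":0,"az":0,"tx":0,"ty":0,"tz":0,"jaw":1},{"ax":0,"ay":0,"az":0,"tx":0,"ty":0,"tz":0,"jaw":1},{"ax":0,"ay":0,"az":0,"tx":0,"ty":0,"tz":-0.015,"jaw":1},{"ax":0,"ay":0,"az":0,"tx":0,"ty":0,"tz":-0.03,"jaw":1},{"ax":0,"ay":0,"az":0,"tx":0,"ty":0,"tz":-0.04,"jaw":1},{"ax":0,"ay":0,"az":0,"tx":0,"ty":0,"tz":-0.035,"jaw":1},{"ax":0,"ay":0,"az":0,"tx":0,"ty":0,"tz":0,"jaw":1}]' 50
python3 - <<'E'
from h import *
c=cam('scene'); save(c,'s4.png',(80,100,440,380),2)
E
```

```text
clock: 15.55
ee_pos: [0.4544, -0.0717, 0.1663]
orientation: [3.133, -0.001, 1.571]
contact_force: [0.4, 0.5, -2.1]
grip_width: 0.561
```

View pics/s4.png

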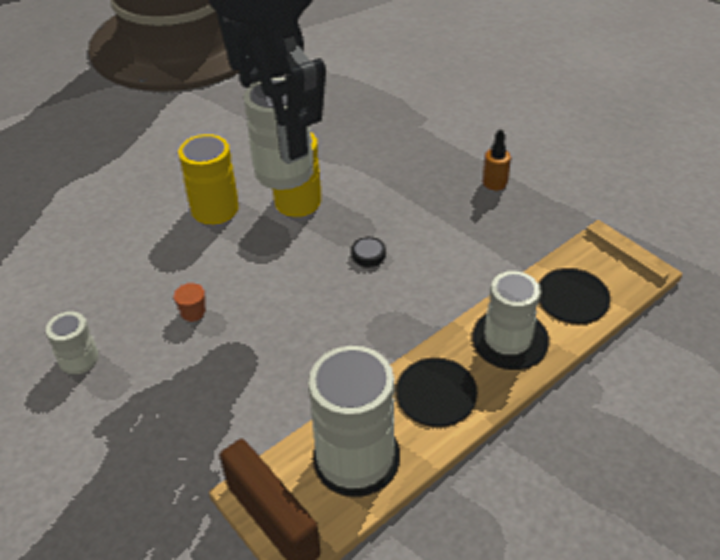

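The biggest jar stands on mat 1 (crop 355,430) and the second-smallest on mat 3. The second biggest is held upright and goes to mat 2.

```bash
python3 -m jog '[{"ax":0,"ay":0,"az":0,"tx":0.003,"ty":0.02,"tz":0,"jaw":1},{"ax":0,"ay":0,"az":0,"tx":0.006,"ty":0.038,"tz":0,"jaw":1},{"ax":0,"ay":0,"az":0,"tx":0.006,"ty":0.04,"tz":0,"jaw":1},{"ax":0,"ay":0,"az":0,"tx":0.006,"ty":0.04,"tz":0,"jaw":1},{"ax":0,"ay":0,"az":0,"tx":0.004,"ty":0.03,"tz":0,"jaw":1},{"ax":0,"ay":0,"az":0,"tx":0.003,"ty":0.02,"tz":0,"jaw":1},{"ax":0,"ay":0,"az":0,"tx":0,"ty":0,"tz":0.02,"jaw":1},{"ax":0,"ay":0,"az":0,"tx":0,"ty":0,"tz":0.035,"jaw":1},{"ax":0,"ay":0,"az":0,"tx":0,"ty":0,"tz":0.03,"jaw":1},{"ax":0,"ay":0,"az":0,"tx":0,"ty":0,"tz":0.01,"jaw":1},{"ax":0,"ay":0,"az":0,"tx":0,"ty":0,"tz":0,"jaw":1},{"ax":0,"ay":0,"az":0,"tx":0,"ty":0,"tz":0,"jaw":1}]' 50
```

```text
clock: 16.8
ee_pos: [0.6401, -0.0437, 0.0675]
orientation: [3.141, 0.0, 1.571]
contact_force: [0.4, -0.2, -1.6]
grip_width: 0.563
```

```bash
python3 -m jog '[{"ax":0,"ay":0,"az":0,"tx":0,"ty":0.002,"tz":0.005,"jaw":1},{"ax":0,"ay":0,"az":0,"tx":0,"ty":0,"tz":0.003,"jaw":1},{"ax":0,"ay":0,"az":0,"tx":0,"ty":0,"tz":0.001,"jaw":1},{"ax":0,"ay":0,"az":0,"tx":0,"ty":0,"tz":0,"jaw":1},{"ax":0,"ay":0,"az":0,"tx":0,"ty":0,"tz":0,"jaw":1}]' 50
```

```text
clock: 17.3
ee_pos: [0.6419, -0.0434, 0.0581]
orientation: [3.141, -0.0, 1.571]
contact_force: [-1.0, 0.7, 0.6]
grip_width: 0.559
```

```bash
python3 -m jog '[{"ax":0,"ay":0,"az":0,"tx":0,"ty":0,"tz":0,"jaw":0.45},{"ax":0,"ay":0,"az":0,"tx":0,"ty":0,"tz":0,"jaw":0.3},{"ax":0,"ay":0,"az":0,"tx":0,"ty":0,"tz":0,"jaw":0.1},{"ax":0,"ay":0,"az":0,"tx":0,"ty":0,"tz":0,"jaw":0},{"ax":0,"ay":0,"az":0,"tx":0,"ty":0,"tz":0,"jaw":0},{"ax":0,"ay":0,"az":0,"tx":0,"ty":0,"tz":0,"jaw":0},{"ax":0,"ay":0,"az":0,"tx":0,"ty":0,"tz":-0.02,"jaw":0},{"ax":0,"ay":0,"az":0,"tx":0,"ty":0,"tz":-0.04,"jaw":0},{"ax":0,"ay":0,"az":0,"tx":0,"ty":0,"tz":-0.05,"jaw":0},{"ax":0,"ay":0,"az":0,"tx":0,"ty":0,"tz":-0.03,"jaw":0},{"ax":0,"ay":0,"az":0,"tx":0,"ty":0,"tz":0,"jaw":0}]' 50
```

```text
clock: 18.4
ee_pos: [0.6443, -0.0441, 0.2032]
orientation: [3.133, -0.0, 1.571]
contact_force: [1.0, 0.0, -0.4]
grip_width: 1.001
```

```bash
python3 -m jog '[{"ax":0,"ay":0,"az":0,"tx":-0.03,"ty":-0.026,"tz":0,"jaw":0},{"ax":0,"ay":0,"az":0,"tx":-0.035,"ty":-0.03,"tz":0,"jaw":0},{"ax":0,"ay":0,"az":0,"tx":-0.035,"ty":-0.03,"tz":0,"jaw":0},{"ax":0,"ay":0,"az":0,"tx":-0.035,"ty":-0.03,"tz":0,"jaw":0},{"ax":0,"ay":0,"az":0,"tx":-0.035,"ty":-0.03,"tz":0,"jaw":0},{"ax":0,"ay":0,"az":0,"tx":-0.035,"ty":-0.03,"tz":0,"jaw":0},{"ax":0,"ay":0,"az":0,"tx":-0.0235,"ty":-0.022,"tz":0,"jaw":0},{"ax":0,"ay":0,"az":0,"tx":0,"ty":0,"tz":0,"jaw":0},{"ax":0,"ay":0,"az":0,"tx":0,"ty":0,"tz":0,"jaw":0}]' 50
```

```text
clock: 19.3
ee_pos: [0.4432, -0.2721, 0.1974]
orientation: [-3.141, -0.001, 1.569]
contact_force: [-0.5, 0.5, -0.2]
grip_width: 1.001
```

```bash
python3 -m jog '[{"ax":0,"ay":0,"az":0,"tx":0,"ty":0.001,"tz":0.03,"jaw":0},{"ax":0,"ay":0,"az":0,"tx":0,"ty":0,"tz":0.04,"jaw":0},{"ax":0,"ay":0,"az":0,"tx":0,"ty":0,"tz":0.04,"jaw":0},{"ax":0,"ay":0,"az":0,"tx":0,"ty":0,"tz":0.04,"jaw":0},{"ax":0,"ay":0,"az":0,"tx":0,"ty":0,"tz":0.017,"jaw":0},{"ax":0,"ay":0,"az":0,"tx":0,"ty":0,"tz":0.006,"jaw":0},{"ax":0,"ay":0,"az":0,"tx":0,"ty":0,"tz":0,"jaw":0},{"ax":0,"ay":0,"az":0,"tx":0,"ty":0,"tz":0,"jaw":0.4},{"ax":0,"ay":0,"az":0,"tx":0,"ty":0,"tz":0,"jaw":0.55},{"ax":0,"ay":0,"az":0,"tx":0,"ty":0,"tz":0,"jaw":0.7},{"ax":0,"ay":0,"az":0,"tx":0,"ty":0,"tz":0,"jaw":1},{"ax":0,"ay":0,"az":0,"tx":0,"ty":0,"tz":0,"jaw":1}]' 40
```

```text
clock: 20.5
ee_pos: [0.4452, -0.2721, 0.0257]
orientation: [3.14, 0.0, 1.571]
contact_force: [-0.5, 1.0, 5.4]
grip_width: 0.364
```

```bash
python3 -m jog '[{"ax":0,"ay":0,"az":0,"tx":0,"ty":0,"tz":0,"jaw":1},{"ax":0,"ay":0,"az":0,"tx":0,"ty":0,"tz":0,"jaw":1},{"ax":0,"ay":0,"az":0,"tx":0,"ty":0,"tz":-0.015,"jaw":1},{"ax":0,"ay":0,"az":0,"tx":0,"ty":0,"tz":-0.03,"jaw":1},{"ax":0,"ay":0,"az":0,"tx":0,"ty":0,"tz":-0.04,"jaw":1},{"ax":0,"ay":0,"az":0,"tx":0,"ty":0,"tz":-0.045,"jaw":1},{"ax":0,"ay":0,"az":0,"tx":0,"ty":0,"tz":-0.045,"jaw":1},{"ax":0,"ay":0,"az":0,"tx":0,"ty":0,"tz":0,"jaw":1}]' 40
python3 - <<'E'
from h import *
c=cam('side'); save(c,'s5.png',(120,80,480,340),2)
E
```

```text
clock: 21.3
ee_pos: [0.4472, -0.2739, 0.2058]
orientation: [3.132, 0.003, 1.57]
contact_force: [0.5, -0.2, -1.2]
grip_width: 0.364
```

View pics/s5.png

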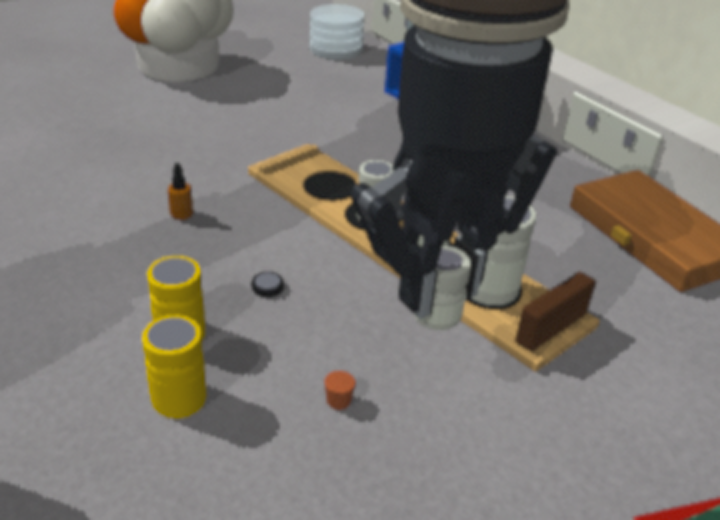

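The smallest jar is held upright (crop 445,290). Carrying it high to the far mat.

```bash
python3 -m jog '[{"ax":0,"ay":0,"az":0,"tx":0.02,"ty":0.009,"tz":0,"jaw":1},{"ax":0,"ay":0,"az":0,"tx":0.035,"ty":0.016,"tz":0,"jaw":1},{"ax":0,"ay":0,"az":0,"tx":0.04,"ty":0.018,"tz":0,"jaw":1},{"ax":0,"ay":0,"az":0,"tx":0.04,"ty":0.018,"tz":0,"jaw":1},{"ax":0,"ay":0,"az":0,"tx":0.04,"ty":0.018,"tz":0,"jaw":1},{"ax":0,"ay":0,"az":0,"tx":0.04,"ty":0.018,"tz":0,"jaw":1},{"ax":0,"ay":0,"az":0,"tx":0.04,"ty":0.018,"tz":0,"jaw":1},{"ax":0,"ay":0,"az":0,"tx":0.04,"ty":0.018,"tz":0,"jaw":1},{"ax":0,"ay":0,"az":0,"tx":0.04,"ty":0.018,"tz":0,"jaw":1},{"ax":0,"ay":0,"az":0,"tx":0.035,"ty":0.016,"tz":0,"jaw":1},{"ax":0,"ay":0,"az":0,"tx":0.023,"ty":0.01,"tz":0,"jaw":1},{"ax":0,"ay":0,"az":0,"tx":0,"ty":0,"tz":0,"jaw":1}]' 40
```

```text
clock: 22.55
ee_pos: [0.6214, 0.1262, 0.1977]
orientation: [-3.139, -0.001, 1.577]
contact_force: [-0.3, -0.0, -0.4]
grip_width: 0.363
```

```bash
python3 -m jog '[{"ax":0,"ay":0,"az":0,"tx":0,"ty":0,"tz":0.02,"jaw":1},{"ax":0,"ay":0,"az":0,"tx":0,"ty":0,"tz":0.04,"jaw":1},{"ax":0,"ay":0,"az":0,"tx":0,"ty":0,"tz":0.04,"jaw":1},{"ax":0,"ay":0,"az":0,"tx":0,"ty":0,"tz":0.03,"jaw":1},{"ax":0,"ay":0,"az":0,"tx":0,"ty":0,"tz":0.01,"jaw":1},{"ax":0,"ay":0,"az":0,"tx":0,"ty":0,"tz":0,"jaw":1},{"ax":0,"ay":0,"az":0,"tx":0,"ty":0,"tz":0,"jaw":1}]' 40
```

```text
clock: 23.25
ee_pos: [0.6224, 0.1206, 0.0609]
orientation: [3.14, -0.0, 1.57]
contact_force: [-0.7, -0.1, 0.4]
grip_width: 0.362
```

```bash
python3 -m jog '[{"ax":0,"ay":0,"az":0,"tx":-0.0015,"ty":0.001,"tz":0.01,"jaw":1},{"ax":0,"ay":0,"az":0,"tx":0,"ty":0,"tz":0.006,"jaw":1},{"ax":0,"ay":0,"az":0,"tx":0,"ty":0,"tz":0.003,"jaw":1},{"ax":0,"ay":0,"az":0,"tx":0,"ty":0,"tz":0,"jaw":1},{"ax":0,"ay":0,"az":0,"tx":0,"ty":0,"tz":0,"jaw":1}]' 40
```

```text
clock: 23.75
ee_pos: [0.6227, 0.1196, 0.0409]
orientation: [3.141, -0.0, 1.571]
contact_force: [0.2, -0.6, 0.4]
grip_width: 0.36
```

```bash
python3 -m jog '[{"ax":0,"ay":0,"az":0,"tx":0,"ty":0.001,"tz":0.001,"jaw":1},{"ax":0,"ay":0,"az":0,"tx":0,"ty":0,"tz":0,"jaw":1},{"ax":0,"ay":0,"az":0,"tx":0,"ty":0,"tz":0,"jaw":0.6},{"ax":0,"ay":0,"az":0,"tx":0,"ty":0,"tz":0,"jaw":0.5},{"ax":0,"ay":0,"az":0,"tx":0,"ty":0,"tz":0,"jaw":0.3},{"ax":0,"ay":0,"az":0,"tx":0,"ty":0,"tz":0,"jaw":0},{"ax":0,"ay":0,"az":0,"tx":0,"ty":0,"tz":0,"jaw":0},{"ax":0,"ay":0,"az":0,"tx":0,"ty":0,"tz":0,"jaw":0}]' 40
```

```text
clock: 24.55
ee_pos: [0.6237, 0.1195, 0.0397]
orientation: [-3.142, 0.0, 1.571]
contact_force: [0.6, 0.7, -0.8]
grip_width: 0.996
```

```bash
python3 -m jog '[{"ax":0,"ay":0,"az":0,"tx":0,"ty":0,"tz":-0.03,"jaw":0},{"ax":0,"ay":0,"az":0,"tx":0,"ty":0,"tz":-0.04,"jaw":0},{"ax":0,"ay":0,"az":0,"tx":0,"ty":0,"tz":-0.05,"jaw":0},{"ax":0,"ay":0,"az":0,"tx":0,"ty":0,"tz":-0.05,"jaw":0},{"ax":0,"ay":0,"az":0,"tx":0,"ty":-0.04,"tz":-0.03,"jaw":0},{"ax":0,"ay":0,"az":0,"tx":0.02,"ty":-0.05,"tz":0,"jaw":0},{"ax":0,"ay":0,"az":0,"tx":0.02,"ty":-0.05,"tz":0,"jaw":0},{"ax":0,"ay":0,"az":0,"tx":0.02,"ty":-0.05,"tz":0,"jaw":0},{"ax":0,"ay":0,"az":0,"tx":0.02,"ty":-0.03,"tz":0,"jaw":0},{"ax":0,"ay":0,"az":0,"tx":0,"ty":0,"tz":0,"jaw":0},{"ax":0,"ay":0,"az":0,"tx":0,"ty":0,"tz":0,"jaw":0}]' 40
python3 - <<'E'
from h import *
H=dict(biggest=.093,second_biggest=.077,second_smallest=.061,smallest=.045)
g=dict(biggest=(.6585,-.1275),second_biggest=(.6425,-.044),second_smallest=(.632,.04),smallest=(.624,.119))
for n in ['scene','side']:
    c=cam(n); save(c,n+'9.png',(160,100,440,400) if n=='scene' else (160,80,440,290),2)
    im=cv2.GaussianBlur(c['img'],(3,3),0)
    for q in g:
        u,v=np.round(proj(c,(*g[q],H[q]+.015))).astype(int); mk=np.zeros((422,562),np.uint8)
        cv2.floodFill(im.copy(),mk,(int(u),int(v)),0,(9,)*3,(9,)*3,4|(255<<8)|cv2.FLOODFILL_MASK_ONLY|cv2.FLOODFILL_FIXED_RANGE)
        W=np.array([w(c,b,a,H[q]+.015)[:2] for a,b in np.argwhere(mk[1:-1,1:-1])]); print(n,q,'err mm',((W.mean(0)-g[q])*1000).round(1),np.ptp(W,axis=0).round(3))
E
```

```text
clock: 25.65
ee_pos: [0.4142, 0.1957, 0.2403]
orientation: [3.141, -0.001, 1.573]
contact_force: [0.7, 0.2, 1.2]
grip_width: 0.999
scene biggest err mm [-1.4 -0.4] [0.045 0.046]
scene second_biggest err mm [-2.8  0.9] [0.037 0.035]
scene second_smallest err mm [-2. -0.] [0.025 0.026]
scene smallest err mm [-3.5  0.8] [0.017 0.017]
side biggest err mm [-0.2 -0.1] [0.04  0.041]
side second_biggest err mm [-11.   -5.7] [0.055 0.052]
side second_smallest err mm [1.2 1.1] [0.019 0.019]
side smallest err mm [0.4 1.7] [0.011 0.01 ]
```

View pics/scene9.png

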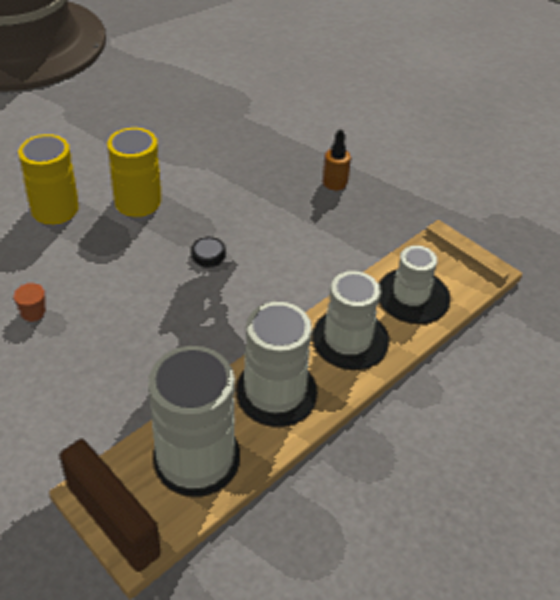

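View pics/side9.png

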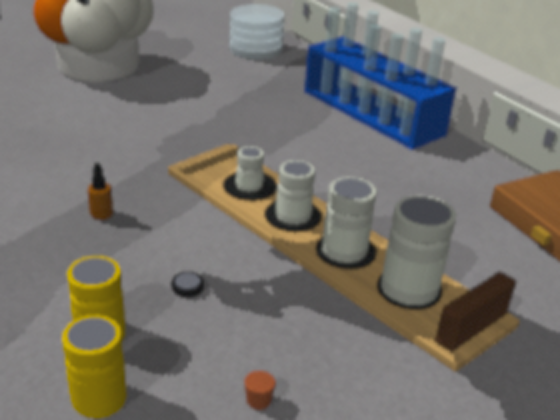

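All four jars stand upright in order on their mats. The dropper bottle is still standing and the arm is clear. In the side view, the second biggest jar's reading is off because the colour region leaked: its 55 mm extent is wider than the jar itself. The scene camera puts that jar within 3 mm. Handing in.

```bash
python3 -c "
from bench import *
print(finish_job(), get_obs()['clock'])"
```

```text
the job is handed in; nothing more can be done
the job is handed in; nothing more can be done
```

I placed all four white jars on the mats in size order, with the biggest next to the end block and the smallest farthest from it, and handed the job in at about 26 s on the robot clock. No verdict is reported.

- **Position:** in the last scene picture each jar's cap centre is within about 4 mm of its mat's centre (limit 13 mm). The side camera agrees to about 2 mm for three jars.
- **Disagreement:** the side camera put the second biggest jar about 12 mm off. I take that as a measuring fault, because the region it measured came out wider than the jar. In both pictures the jar looks centred on its mat; I did not measure it again.
- **Other checks:** all jars look upright. The dropper bottle is standing and looks unmoved; I checked this by eye only. The gripper was open and well clear.
- **Refused command:** the very first move was refused because rows need all seven keys; nothing moved.

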